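Close up a manifold module and take off its cap of unknown thread hand

TASK

On the bench is a small air manifold: slide its loose module along the rail until it sits flush against the fixed end block, with its cap still on. Then unscrew the loose module's cap: its quarter-turn thread may be left- or right-handed, so find out by trying which way loosens it. Lift the cap straight off and finish while still holding it in the gripper, well clear above the module, with the module still flush; leave the end block's cap and the tools lying around where they are.

Things in the scene. Friction and masses are not known exactly. Their poses are not given: they have to be found in the camera images.
- manifold: Fixed part of the manifold: a T-slot rail 96 mm wide, 250 mm long, 18 mm high (y along the rail, z up, origin at bench level in its middle; slot 54 mm wide between the lips, closed at y = -121 mm by a bar 14 mm high). At its +y end it carries a fixed aluminium end block, 52 x 90 mm, top 50 mm over the bench, centre at y = +80 mm.
- neighbour_face (a point): centre of the end block's face that the module must meet, 35 mm over the bench; axes as the rail's, the face looks along -y.
- module: The loose module, an aluminium block like the end block: 52 (x) x 90 (y) mm, 0.6 to 1.0 kg. Origin at the centre of its underside, 6 mm over the bench; axes as the rail's. It slides along the rail with friction (4 to 12 N) and cannot be lifted or turned, its foot being under the lips (play 1 mm). Top 50 mm over the bench, with a tray 64 mm wide round the cap whose screw heads reach 58 mm.
- push_face (a point): centre of the module's flat -y end face, 35 mm over the bench, the one to push; free from 20 to 48 mm over the bench. At the start the module stands 10 to 45 mm from the end block.
- module_face (a point): centre of the module's end face towards the end block (its +y face), 35 mm over the bench; axes as the module's. Flush when it meets neighbour_face.
- cap: The loose module's cap, the one to take off: round, ribbed, black, 46 mm across, 30 mm high, 60 g, in the middle of the module. Origin at the centre of its lower rim, 54 mm over the bench when seated; z up. Grip it across any diameter. Its quarter-turn thread is left- or right-handed, drawn anew at each start and not visible. Sideways play about 1.5 mm.
- cap_top (a point): centre of the cap's top, 84 mm over the bench when seated. Turned the tightening way, the cap meets a hard stop within about 15 degrees. Turned the loosening way it goes easily, without rising, 65 to 78 degrees to another hard stop; from about 62 degrees on it can be lifted straight off. Before that it lifts only about 1 mm.
- other_cap: The end block's cap, same shape and size, over the middle of the end block (at y = +80 mm of the rail). To be left in place.
- tape_measure: A bystander, to be left alone: yellow tape measure, 66 x 84 x 36 mm, lying near the rail. Origin at the centre of its underside.
- adjustable_wrench: A bystander, to be left alone: adjustable wrench, 228 mm long, 13 mm high, lying behind the rail. Origin at the centre of its underside.
- marker: A bystander, to be left alone: marker pen, 131 mm long, 15 mm high, lying in front of the rail. Origin at the centre of its underside.
- pliers: A bystander, to be left alone: pliers with red handles, 176 mm long, 12 mm high. Origin at the centre of its underside.
- try_square: A bystander, to be left alone: try square, 124 x 200 x 16 mm. Origin at the centre of its underside.

How it is judged (in metres and radians):
On the way, in this order (a step that is already met when the one before it is completed fails the run):
1. the module is flush against the end block (gap under 2.5 mm), its cap still on (y of module_face in the frame of neighbour_face between -0.0025 and 0.001 m and z of cap in the frame of module below 0.054 m), for 0.2 s.
2. the cap is off its stem, in the gripper (at least 37 mm over its seat) (z of cap in the frame of module above 0.085 m and contact force between cap and the fingers above 0.5 N), for 0.2 s.
At the end, for the whole second after the job is handed in: The cap is held still in the fingers, its rim at least 94 mm over the bench (40 mm over its seat), within 150 mm of the module sideways, touching neither module, manifold nor the other cap; the module is flush with the end block (gap under 3 mm) (height (world z) of cap above 0.094 m and contact force between cap and the fingers above 0.5 N and contact force between cap and module below 0.1 N and contact force between cap and manifold below 0.1 N and contact force between cap and other_cap below 0.1 N and linear speed of cap below 0.03 m/s and y of module_face in the frame of neighbour_face between -0.003 and 0.001 m and horizontal distance between cap and module below 0.15 m); the arm keeps its last pose, push and grip.
It fails at once if the end block's cap is moved by more than 8 mm (distance of other_cap from where it was at the start of the episode above 0.008 m).
It fails at once if a tool lying around is shifted by more than 30 mm (distance of any of tape_measure, adjustable_wrench, marker, pliers, try_square from where it was at the start of the episode above 0.03 m).
It also fails if it takes over 54 s, if anything falls off the work surface, if the arm or the gripper's body presses on something with over 40 N, if the wrist force passes 120 N, or if a joint passes its speed limit or range.

ROBOT

A 6-joint arm with a two-finger parallel gripper is mounted at the origin on a cart in front of the work surface, level with it; the furniture and walls round the work are solid. World frame = base frame: x ahead of the robot, y to its left, z up, the work surface at z = 0. Lengths are in m, angles in degrees, forces in N, time in s.
With the tool pointing down it reaches from about 0.375 to 0.9 m from the base axis. Payload 3.1 kg.
Tool frame: the origin (TCP) lies at the very end of the fingers, on their centre line; the grasp point (between the pads) lies 19 mm behind it; z points along the fingers, y is the line along which they close (so a half turn about z gives the same grasp; the last joint's range is limited). The gripper opens to 87 mm and grips with 3 to 60 N. Pads are 19 mm wide; open, the fingers measure 117 mm over their backs; the gripper's body (75 mm by 190 mm) begins 51 mm behind the grasp point.
Start: joints at [-82.993, 30.224, 82.088, -0, 67.689, -10.227], TCP at [0.185, -0.597, 0.192] pointing down, gripper open.
Joint ranges: [-176.69, 176.69], [-43.24, 126.21], [12.49, 139.97], [-82, 262], [0, 151.66], [-163.58, 163.58]. Speed limits (degrees/s): [159.86, 159.86, 180, 180, 180, 180].

INTERFACE

Orientations are given as a 3x3 rotation matrix whose columns are the frame's x, y, z axes.
In Python, from rig import bot gives the robot as it stands.
- The arm moves only by the tool move_arm, never from a script. Its argument "increments" is a list of rows, each an object with "xyz": the shift along the tool's x, y, z in mm, a list of three; "roll": the turn about the tool's z in rad; "grip": the opening in per cent of the stroke, from 0 (shut) to 100 (fully open). A call has 1 to 5 rows; each row shifts and turns the commanded pose from where the row before left it, along the tool's axes as they then stand; what a row does not reach is not made up. A row lasts 1/12 s, in which the tool goes at most 41.7 mm and 7.16 degrees, less where a joint would pass 70% of its speed; a pose out of reach is approached as far as the arm can. A call is refused whole if a number of a shift passes 41.7 or a number of a turn 0.125, either way. A call with a gripper value outside its range is refused whole. The fingers move at their own pace and stop on an object; the grip force is fixed at half the most. Time passes only in rows, so rows that do not move let the fingers close. It gives the time, the measured TCP pose, the force, the opening and the grip force at its end, in the units of the state.
- bot.read_state(): the state, without advancing time (a new reading comes with each control period).
- bot.capture(name): name is "side" or "top"; returns (picture, depth): 384x512x3 uint8, red, green, blue; 384x512 float32, m along the optical axis (not along the pixel's ray), 0 where there is no reading.
- bot.camera_model(name): a dict with "intrinsics" (3x3 intrinsics, pixels), "rvec" (rotation vector, rad) and "tvec" (3), from world to camera coordinates, as OpenCV has them. Camera axes: x right, y down, z forward; pixel columns grow to the right and rows downward; lengths in m; the calibration is good to about 2 mm. A picture is of the moment at which its call begins. camera_model takes no time and is no camera call.
- bot.hand_in(): hands the job in; it is judged then, once.
Trained networks look in the newest picture that a camera, given by its name, has taken for a name from the list of things; names that differ only in an ending like _2 or _b are one class to them, and where a whole thing is asked for, a point or a joint stands for the part that bears it (a point fixed in the world has none). Each returns a list of dicts, best first, with "conf" (0 to 1); they miss things now and then, are a little off and sometimes report something else, mostly with a low value. They report only what shows in the picture. A call takes as long as a camera call.
- bot.spot_in(label, camera): "at" ([x, y, z] in m, in the coordinates of the camera as it stood for that picture, good to about 4 mm: the middle of the surface that is visible of it).
- bot.trace(label, camera): "mask" (384x512 bool, what is visible of it).
The state is a dict: "time_s": time; "joint_positions": joint angles; "qvel": joint speeds; "tau": joint torques, N m; "position": TCP position; "tcp_rot": TCP orientation; "force": force on the tool from outside, world axes, zero at the start; "moment": the same for the moment, N m; "opening": opening from 0.0 (shut) to 1.0 (fully open); "grasp_force": force on a finger pad.
Only numpy, scipy, OpenCV 4.12 (cv2) and the standard library are available. Lean on these libraries where they do the work, as an engineer would, in place of code of your own. Each camera call takes 0.05 s, during which the arm holds its last target. There are 200 camera calls.

## Working session

There is one attempt and no reset: what is moved stays moved. The work goes in short steps, Python scripts to look and compute and a tool call to move; the robot and the scene stay as the last step left them, time stands still between calls to the robot, and variables do not carry over. Pictures are saved under pics/ and viewed, at most 10 in all, crops included, and the job is handed in when it is done.

Besides the shell and the picture viewer there is one more tool, called after "Call:" as name(argument=value, ...) on one line, values as JSON. move_arm: Moves the arm, as the interface text tells. Its arguments: {"type":"object","properties":{"increments":{"type":"array"}},"required":["increments"]}

```bash
mkdir -p pics; cat > h.py <<'E'
import numpy as np,cv2
from rig import bot
def toworld(cam,p):
    m=bot.camera_model(cam);R=cv2.Rodrigues(np.array(m["rvec"],float))[0]
    return (np.asarray(p)-np.ravel(m["tvec"]))@R
def cloud(cam,d,mask):
    K=np.array(bot.camera_model(cam)["intrinsics"]);v,u=np.nonzero(mask&(d>0));z=d[v,u]
    return toworld(cam,np.c_[(u-K[0,2])/K[0,0]*z,(v-K[1,2])/K[1,1]*z,z])
E
python3 - <<'E'
from h import *
s=bot.read_state();print(s)
ims=[]
np.set_printoptions(precision=4,suppress=True)
for c in("top","side"):
    im,d=bot.capture(c);cv2.imwrite(f"pics/{c}0.png",im[:,:,::-1]);np.save(c+"d.npy",d)
    for l in("cap","other_cap","module","manifold","push_face","module_face","neighbour_face","tape_measure","adjustable_wrench","marker","pliers","try_square"):
        try: print(c,l,[(round(r["conf"],2),toworld(c,r["at"])) for r in bot.spot_in(l,c)[:3]])
        except Exception as e: print(c,l,e)
E
```

```text
{'time_s': 0.0, 'joint_positions': array([-8.29937024e+01,  3.02786296e+01,  8.21573689e+01,  1.26097405e-03,
        6.76887409e+01, -1.02258634e+01]), 'qvel': array([-0.00838447,  0.10310211,  0.01593783,  0.04124483, -0.04475119,
        0.00923031]), 'tau': array([-5.16946620e-04, -4.40038097e+01, -1.76590472e+01,  6.30117743e-02,
        5.82283689e-02, -1.74608685e-04]), 'position': array([ 0.18510268, -0.5961187 ,  0.19106986]), 'tcp_rot': array([[ 9.55114758e-01,  2.96235952e-01, -2.45352261e-04],
       [ 2.96235775e-01, -9.55112394e-01,  2.16333863e-03],
       [ 4.06519695e-04, -2.13891877e-03, -9.99997630e-01]]), 'force': array([ 0.07902993,  0.37921248, -0.0523134 ]), 'moment': array([-0.01379675,  0.00839093, -0.05063944]), 'grasp_force': 0.0, 'opening': 0.999248165245813}
top cap [(0.51, array([0.5204, 0.0293, 0.0854]))]
top other_cap [(0.64, array([0.5711, 0.1404, 0.0832])), (0.27, array([0.521 , 0.0203, 0.0535]))]
top module [(0.9, array([0.5242, 0.0207, 0.0525]))]
top manifold [(0.84, array([0.5388, 0.0947, 0.0171]))]
top push_face [(0.54, array([0.5233, 0.0257, 0.0
[... 740 characters left out ...]
0.0579, 0.0166]))]
side push_face [(0.85, array([ 0.5222, -0.0077,  0.0462]))]
side module_face [(0.77, array([ 0.519 , -0.0014,  0.0404]))]
side neighbour_face [(0.56, array([0.5601, 0.068 , 0.0176]))]
side tape_measure [(0.79, array([0.4696, 0.1901, 0.0319])), (0.21, array([0.5223, 0.0102, 0.0761]))]
side adjustable_wrench [(0.9, array([0.6691, 0.0139, 0.0097]))]
side marker [(0.67, array([0.5274, 0.01  , 0.0777])), (0.64, array([0.4331, 0.0435, 0.0114])), (0.45, array([0.5576, 0.066 , 0.0141]))]
side pliers [(0.71, array([0.502 , 0.4099, 0.011 ])), (0.65, array([0.5611, 0.0578, 0.0165])), (0.57, array([0.5778, 0.1332, 0.0824]))]
side try_square [(0.83, array([ 0.6241, -0.4177,  0.0093]))]
```

```bash
python3 - <<'E'
from h import *
np.set_printoptions(precision=4,suppress=True)
d=np.load("topd.npy")
P=cloud("top",d,np.ones_like(d,bool))
near=np.linalg.norm(P[:,:2]-[.545,.085],axis=1)<.17
for n,lo,hi in(("captops",.079,.089),("blocktops",.045,.0535),("rail",.0145,.0215)):
    Q=P[near&(P[:,2]>lo)&(P[:,2]<hi)];
    if n=="captops":
        for c in([.521,.028],[.571,.140]):
            q=Q[np.linalg.norm(Q[:,:2]-c,axis=1)<.035];print(n,len(q),cv2.minEnclosingCircle((q[:,:2]*1000).astype(np.float32)),q.mean(0))
    else:
        print(n,len(Q),cv2.minAreaRect((Q[:,:2]*1000).astype(np.float32)))
d2=np.load("sided.npy");P2=cloud("side",d2,np.ones_like(d2,bool))
for c in([.521,.028],[.571,.140]):
    q=P2[(np.linalg.norm(P2[:,:2]-c,axis=1)<.035)&(P2[:,2]>.079)&(P2[:,2]<.089)];print("side",len(q),cv2.minEnclosingCircle((q[:,:2]*1000).astype(np.float32)),q.mean(0))
a=cv2.imread("pics/top0.png")
cv2.imwrite("pics/both.png",cv2.resize(np.vstack([a,cv2.imread("pics/side0.png")]),(450,675)) if 0 else np.hstack([cv2.resize(x,(400,300)) for x in(a,cv2.imread("pics/side0.png"))]))
E
```

```text
captops 178 ((522.3712768554688, 26.932437896728516), 23.44668197631836) [0.5227 0.0269 0.0848]
captops 178 ((573.4071655273438, 146.55104064941406), 23.306856155395508) [0.5735 0.1467 0.0844]
blocktops 388 ((548.2720947265625, 87.1341552734375), (220.64146423339844, 64.5323486328125), 67.1075439453125)
rail 781 ((557.0671997070312, 71.93974304199219), (262.4317321777344, 265.7855529785156), 83.67724609375)
side 114 ((524.0420532226562, 27.152307510375977), 23.781557083129883) [0.5245 0.0234 0.0849]
side 88 ((577.4795532226562, 146.1341552734375), 24.494213104248047) [0.5756 0.1425 0.0839]
```

View pics/both.png

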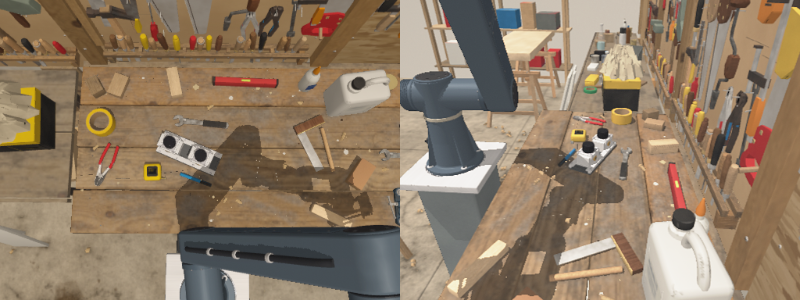

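View pics/top0.png

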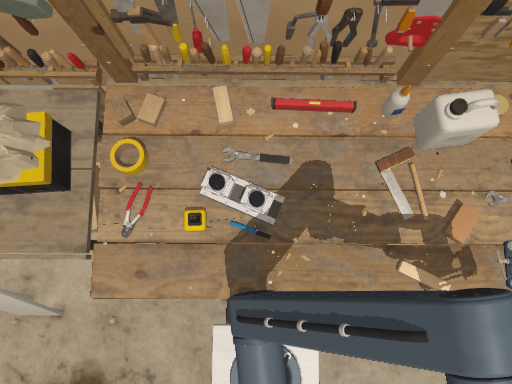

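Picture: the end block's cap is at about (217,181) px in the top view and the module's at (256,199). They measure 130 mm apart, so the gap is 40 mm, with the rail at 67°. Next I roll the tool and approach behind the push face.

Call:
move_arm(increments=[{"xyz":[0,0,0],"roll":-0.124,"grip":0},{"xyz":[0,0,0],"roll":-0.124,"grip":0},{"xyz":[0,0,0],"roll":-0.124,"grip":0},{"xyz":[0,0,0],"roll":-0.124,"grip":0},{"xyz":[0,0,0],"roll":-0.124,"grip":0}])

```text
time_s: 1.72
position: [0.1852, -0.5969, 0.192]
tcp_rot: [[0.6, 0.8, -0.0], [0.8, -0.6, 0.0], [0.0, -0.0, -1.0]]
force: [-0.1, -0.2, 0.5]
opening: 0.707
grasp_force: 0.0
```

Call:
move_arm(increments=[{"xyz":[0,0,0],"roll":-0.124,"grip":0},{"xyz":[0,0,0],"roll":-0.124,"grip":0},{"xyz":[35,3.7,0],"roll":0,"grip":0},{"xyz":[35,3.7,0],"roll":0,"grip":0},{"xyz":[35,3.7,0],"roll":0,"grip":0}])

```text
time_s: 2.13
position: [0.2366, -0.5038, 0.1918]
tcp_rot: [[0.393, 0.92, 0.0], [0.92, -0.393, 0.0], [0.0, 0.0, -1.0]]
force: [0.3, -0.1, 0.1]
opening: 0.328
grasp_force: 0.0
```

Call:
move_arm(increments=[{"xyz":[35,3.7,0],"roll":0,"grip":0},{"xyz":[35,3.7,0],"roll":0,"grip":0},{"xyz":[35,3.7,0],"roll":0,"grip":0},{"xyz":[35,3.7,0],"roll":0,"grip":0},{"xyz":[35,3.7,0],"roll":0,"grip":0}])

```text
time_s: 2.55
position: [0.3226, -0.3494, 0.1923]
tcp_rot: [[0.392, 0.92, 0.0], [0.92, -0.392, -0.0], [-0.0, 0.001, -1.0]]
force: [1.2, -0.4, 0.7]
opening: 0.02
grasp_force: 0.0
```

Call:
move_arm(increments=[{"xyz":[35,3.7,0],"roll":0,"grip":0},{"xyz":[35,3.7,0],"roll":0,"grip":0},{"xyz":[35,3.7,0],"roll":0,"grip":0},{"xyz":[35,3.7,0],"roll":0,"grip":0},{"xyz":[35,3.7,0],"roll":0,"grip":0}])

```text
time_s: 2.97
position: [0.4082, -0.1955, 0.1924]
tcp_rot: [[0.392, 0.92, 0.001], [0.92, -0.392, -0.0], [-0.0, 0.001, -1.0]]
force: [1.1, 0.5, -0.8]
opening: 0.006
grasp_force: 0.0
```

Call:
move_arm(increments=[{"xyz":[35,3.7,0],"roll":0,"grip":0},{"xyz":[35,3.7,0],"roll":0,"grip":0},{"xyz":[35,3.7,0],"roll":0,"grip":0},{"xyz":[0,0,0],"roll":0,"grip":0},{"xyz":[0,0,0],"roll":0,"grip":0}])

```text
time_s: 3.38
position: [0.4594, -0.1033, 0.1922]
tcp_rot: [[0.387, 0.922, 0.0], [0.922, -0.387, -0.0], [-0.0, 0.0, -1.0]]
force: [0.0, -0.3, 0.4]
opening: 0.005
grasp_force: 0.0
```

```bash
cat > m.py <<'E'
from h import *
np.set_printoptions(precision=4,suppress=True)
def meas(c,guesses):
    im,d=bot.capture(c);P=cloud(c,d,np.ones_like(d,bool))
    for g in guesses:
        q=P[(np.linalg.norm(P[:,:2]-g,axis=1)<.035)&(P[:,2]>.079)&(P[:,2]<.089)]
        if len(q)>10: print(c,len(q),cv2.minEnclosingCircle((q[:,:2]*1000).astype(np.float32)),q.mean(0))
    return im,P
E
python3 - <<'E'
from m import *
u=np.array([.392,.920])
im,P=meas("top",([.522,.027],[.573,.1465]))
n=P[(P[:,2]>.045)&(P[:,2]<.0535)&(np.linalg.norm(P[:,:2]-[.548,.087],axis=1)<.13)]
print(cv2.minAreaRect((n[:,:2]*1000).astype(np.float32)))
s=n[:,:2]@u; print("push edge",np.sort(s)[:8],"push edge pred",np.array([.5225,.027])@u-.045,"tcp",bot.read_state()["position"][:2]@u)
cv2.imwrite("pics/t1.png",cv2.resize(im[130:270,160:340],None,fx=3,fy=3)[:,:,::-1])
E
```

```text
top 183 ((522.412109375, 26.71382713317871), 23.356637954711914) [0.5223 0.0268 0.0846]
top 170 ((573.3085327148438, 146.65353393554688), 23.458391189575195) [0.5733 0.1468 0.0839]
((548.6178588867188, 87.18417358398438), (221.2218780517578, 64.851318359375), 67.153076171875)
push edge [0.1846 0.1849 0.1851 0.1853 0.1856 0.1856 0.1859 0.186 ] push edge pred 0.18466 tcp 0.0838744288818831
```

View pics/t1.png

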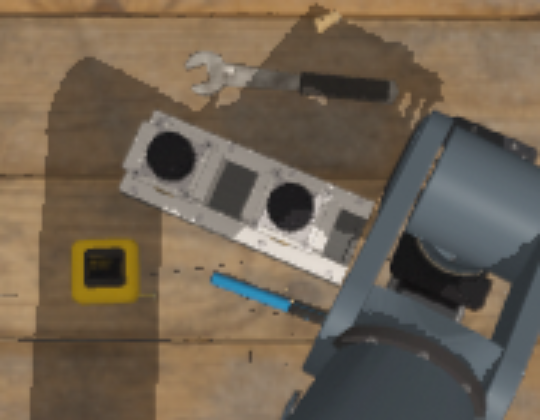

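Crop: the module cap is at (291,205) and the other cap at (171,156), with the rail clear. The positions are confirmed, so I go down behind the push face.

Call:
move_arm(increments=[{"xyz":[30,3.5,0],"roll":0,"grip":0},{"xyz":[30,3.5,0],"roll":0,"grip":0},{"xyz":[10,0,20],"roll":0,"grip":0},{"xyz":[0,0,30],"roll":0,"grip":0},{"xyz":[0,0,30],"roll":0,"grip":0}])

```text
time_s: 3.85
position: [0.4938, -0.0444, 0.1122]
tcp_rot: [[0.392, 0.92, 0.004], [0.92, -0.392, -0.002], [-0.0, 0.004, -1.0]]
force: [-0.4, 0.4, -0.1]
opening: 0.003
grasp_force: 0.0
```

Call:
move_arm(increments=[{"xyz":[0,0,30],"roll":0,"grip":0},{"xyz":[0,0,30],"roll":0,"grip":0},{"xyz":[0,0,15],"roll":0,"grip":0},{"xyz":[0,0,8],"roll":0,"grip":0},{"xyz":[0,0,0],"roll":0,"grip":0}])

```text
time_s: 4.27
position: [0.4914, -0.0442, 0.0276]
tcp_rot: [[0.393, 0.919, -0.003], [0.919, -0.393, 0.001], [-0.0, -0.003, -1.0]]
force: [0.2, -0.6, 0.1]
opening: 0.003
grasp_force: 0.0
```

Call:
move_arm(increments=[{"xyz":[6,0,0],"roll":0,"grip":0},{"xyz":[6,0,0],"roll":0,"grip":0},{"xyz":[3,0,0],"roll":0,"grip":0},{"xyz":[2,0,0],"roll":0,"grip":0},{"xyz":[2,0,0],"roll":0,"grip":0}])

```text
time_s: 4.68
position: [0.5008, -0.0252, 0.03]
tcp_rot: [[0.39, 0.921, 0.002], [0.921, -0.39, -0.001], [0.0, 0.002, -1.0]]
force: [-0.1, 0.9, -0.2]
opening: 0.006
grasp_force: 0.0
```

Call:
move_arm(increments=[{"xyz":[3,0,0],"roll":0,"grip":0},{"xyz":[3,0,0],"roll":0,"grip":0},{"xyz":[3,0,0],"roll":0,"grip":0},{"xyz":[3,0,0],"roll":0,"grip":0},{"xyz":[3,0,0],"roll":0,"grip":0}])

```text
time_s: 5.1
position: [0.506, -0.0114, 0.029]
tcp_rot: [[0.391, 0.92, -0.0], [0.92, -0.391, 0.0], [0.0, -0.0, -1.0]]
force: [-1.4, -0.4, 0.2]
opening: 0.005
grasp_force: 0.0
```

Call:
move_arm(increments=[{"xyz":[3,0,0],"roll":0,"grip":0},{"xyz":[3,0,0],"roll":0,"grip":0},{"xyz":[3,0,0],"roll":0,"grip":0},{"xyz":[3,0,0],"roll":0,"grip":0},{"xyz":[2,0,0],"roll":0,"grip":0}])

```text
time_s: 5.52
position: [0.5111, 0.0006, 0.029]
tcp_rot: [[0.39, 0.921, -0.001], [0.921, -0.39, -0.002], [-0.002, -0.0, -1.0]]
force: [-3.2, -9.1, 2.0]
opening: 0.005
grasp_force: 4.9
```

Call:
move_arm(increments=[{"xyz":[2,0,0],"roll":0,"grip":0},{"xyz":[2,0,0],"roll":0,"grip":0},{"xyz":[2,0,0],"roll":0,"grip":0},{"xyz":[1,0,0],"roll":0,"grip":0},{"xyz":[0,0,0],"roll":0,"grip":0}])

```text
time_s: 5.93
position: [0.5113, 0.0013, 0.0293]
tcp_rot: [[0.385, 0.923, -0.006], [0.923, -0.385, -0.009], [-0.011, -0.002, -1.0]]
force: [-9.7, -26.5, 6.0]
opening: 0.001
grasp_force: 13.7
```

```bash
python3 - <<'E'
from m import *
for c in("top","side"):
    im,P=meas(c,([.525,.033],[.530,.05],[.573,.1465]))
    cv2.imwrite(f"pics/{c}2.png",cv2.resize(im[130:250,180:340],(800,600))[:,:,::-1])
print(bot.read_state()["force"],bot.read_state()["moment"])
E
```

```text
top 179 ((572.558349609375, 147.10586547851562), 23.40090560913086) [0.5732 0.1472 0.0844]
side 60 ((527.730224609375, 27.233806610107422), 26.08716583251953) [0.5356 0.0241 0.0844]
side 38 ((534.6051635742188, 34.607749938964844), 18.63251304626465) [0.5371 0.0321 0.0851]
[ -9.5031 -26.4835   5.0782] [-4.5302  1.4772 -0.0921]
```

View pics/side2.png

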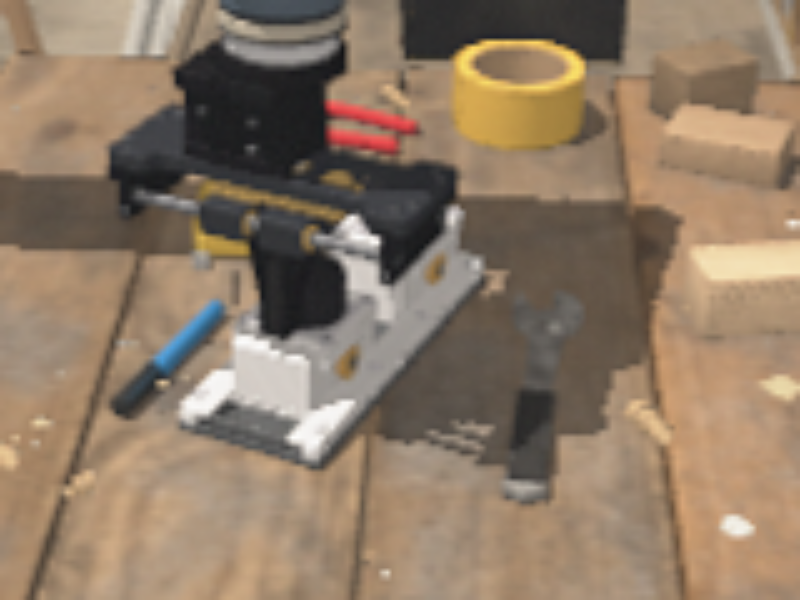

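View pics/top2.png

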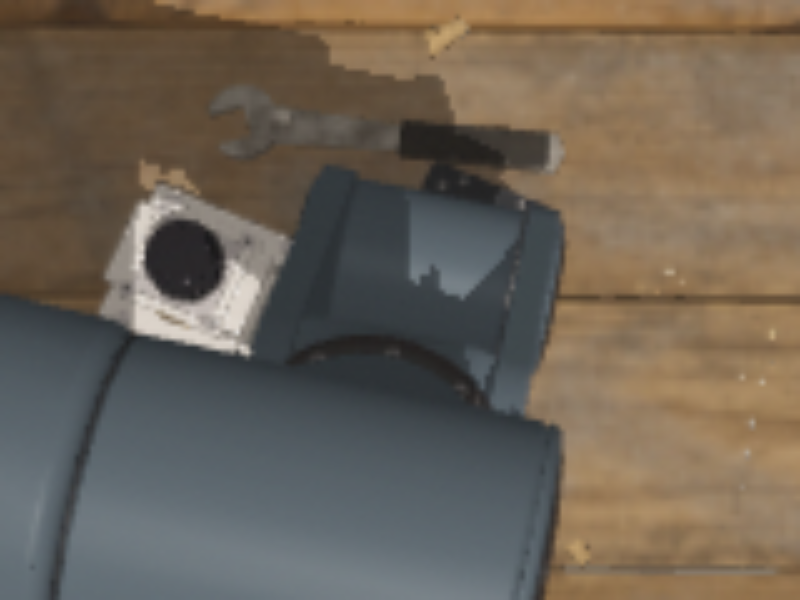

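```bash
python3 - <<'E'
from m import *
m=bot.camera_model("side");K=np.array(m["intrinsics"]);u=np.array([.392,.92]);v=np.array([.92,-.392])
p=bot.read_state()["position"]
c0=np.array([.5224,.0268])
pts={"tcp":p,"tcp+70":p+[0,0,.07]}
for k in(0,12,27,40):
    c=c0+k/1000*u
    pts[f"cap{k}"]=[*c,.084]; 
    for sx in(-1,1):
        for z in(.02,.05): pts[f"face{k},{sx},{z}"]=[*(c-.045*u+sx*.026*v),z]
q=cv2.projectPoints(np.array(list(pts.values()),float),np.array(m["rvec"],float),np.array(m["tvec"],float),K,None)[0][:,0]
for n,a in zip(pts,q): print(n,((a-[180,130])*5).round())
im,d=bot.capture("side")
P=cloud("side",d,np.ones_like(d,bool))
w=(abs(P[:,:2]@v-.470)<.02)&(P[:,2]>.022)&(P[:,2]<.09)&(P[:,:2]@u>.12)&(P[:,:2]@u<.4)
Q=P[w];s=Q[:,:2]@u
for a in np.arange(.022,.09,.006):
    k=(Q[:,2]>=a)&(Q[:,2]<a+.006); print(round(a,3),k.sum(),np.percentile(s[k],[0,20,50,80]) if k.any() else "")
E
```

```text
tcp [280. 369.]
tcp+70 [279. 268.]
cap0 [301. 270.]
face0,-1,0.02 [229. 385.]
face0,-1,0.05 [227. 343.]
face0,1,0.02 [305. 407.]
face0,1,0.05 [305. 365.]
cap12 [311. 261.]
face12,-1,0.02 [238. 376.]
face12,-1,0.05 [237. 334.]
face12,1,0.02 [314. 397.]
face12,1,0.05 [314. 355.]
cap27 [322. 251.]
face27,-1,0.02 [250. 364.]
face27,-1,0.05 [250. 322.]
face27,1,0.02 [326. 385.]
face27,1,0.05 [326. 343.]
cap40 [332. 242.]
face40,-1,0.02 [261. 354.]
face40,-1,0.05 [260. 312.]
face40,1,0.02 [335. 375.]
face40,1,0.05 [336. 333.]
0.022 30 [0.183  0.1866 0.1877 0.3178]
0.028 37 [0.1828 0.1867 0.1881 0.318 ]
0.034 31 [0.1842 0.187  0.1886 0.3165]
0.04 31 [0.1852 0.1863 0.1879 0.3167]
0.046 44 [0.1848 0.1874 0.1963 0.3147]
0.052 64 [0.186  0.192  0.2019 0.3315]
0.058 16 [0.1897 0.1918 0.2052 0.216 ]
0.064 24 [0.1887 0.1908 0.1951 0.2143]
0.07 23 [0.1885 0.1915 0.1958 0.2148]
0.076 22 [0.1902 0.1923 0.2021 0.2152]
0.082 60 [0.189  0.1967 0.2352 0.2515]
0.088 4 [0.1878 0.1907 0.2019 0.2173]
```

```bash
python3 - <<'E'
from m import *
u=np.array([.392,.92]);v=np.array([.92,-.392])
im,d=bot.capture("side")
P=cloud("side",d,np.ones_like(d,bool))
L=P[:,:2]@v-.470;s=P[:,:2]@u
for a,b in((.024,.034),(.036,.046),(.062,.078)):
  print(a)
  for l in np.arange(-.036,.036,.006):
    k=(P[:,2]>a)&(P[:,2]<b)&(L>=l)&(L<l+.006)&(s>.12)&(s<.3)
    if k.any(): print("  ",round(l,3),k.sum(),s[k].min().round(4),np.median(s[k]).round(4))
g=im[175:225,215:260].astype(float)
g=np.clip(255*(g/255)**1.5,0,255).astype(np.uint8)
cv2.imwrite("pics/s3.png",cv2.resize(g,None,fx=12,fy=12,interpolation=cv2.INTER_NEAREST)[:,:,::-1])
E
```

```text
0.024
   -0.024 5 0.1857 0.1865
   -0.018 6 0.184 0.1863
   -0.012 3 0.1861 0.1877
   -0.006 5 0.1836 0.1851
   -0.0 5 0.1874 0.1882
   0.006 5 0.1845 0.1871
   0.012 5 0.1851 0.1874
   0.018 6 0.1856 0.1866
   0.024 25 0.1848 0.2079
   0.03 10 0.2206 0.2258
0.036
   -0.024 5 0.1862 0.1868
   -0.018 2 0.1853 0.1861
   -0.012 6 0.185 0.1871
   -0.006 5 0.1856 0.1867
   -0.0 7 0.1857 0.1885
   0.006 5 0.1864 0.1869
   0.012 5 0.1858 0.1879
   0.018 4 0.1857 0.187
   0.024 10 0.1867 0.1913
   0.03 16 0.1953 0.2305
0.062
   -0.012 4 0.1911 0.192
   -0.006 8 0.1896 0.1918
   -0.0 9 0.1897 0.1919
   0.006 25 0.1888 0.2007
   0.012 12 0.2115 0.2157
   0.018 20 0.2161 0.2239
   0.024 5 0.2263 0.2337
```

View pics/s3.png

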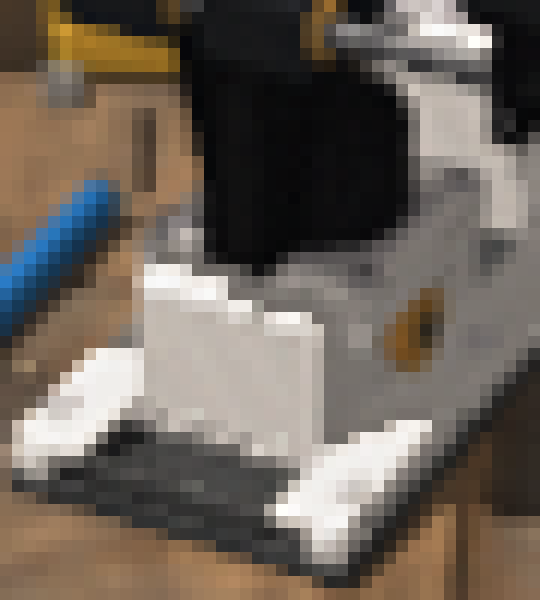

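Crop: the fingers stand on the module's top, with their tips at about (250,260) px, instead of in front of the face. The real tip is therefore roughly 25 mm higher than the reading. I'll compare against the first side depth picture.

```bash
python3 - <<'E'
from m import *
u=np.array([.392,.92]);v=np.array([.92,-.392])
im,d=bot.capture("side")
for n,D in(("old",np.load("sided.npy")),("new",d)):
    P=cloud("side",D,np.ones_like(D,bool));L=P[:,:2]@v-.470;s=P[:,:2]@u
    k=(P[:,2]>.024)&(P[:,2]<.046)&(abs(L)<.022)
    print(n,"face",np.median(s[k&(s>.15)&(s<.25)]),"endface",np.median(s[k&(s>.25)&(s<.36)]), k.sum())
    k=(abs(L)<.012)&(s>.18)&(s<.3)&(P[:,2]>.04)
    for a in np.arange(.18,.3,.01):
        j=k&(s>=a)&(s<a+.01)
        if j.any():print("  ",round(a,3),j.sum(),P[j,2].min().round(4),P[j,2].max().round(4))
st=bot.read_state();print(st["joint_positions"],st["tau"],st["position"])
E
```

```text
old face 0.18684116581060006 endface 0.31785720150556546 354
   0.18 33 0.0403 0.0527
   0.19 18 0.0491 0.0585
   0.2 43 0.0512 0.0867
   0.21 48 0.0538 0.0877
   0.22 11 0.0844 0.0879
   0.23 14 0.0839 0.087
   0.24 12 0.083 0.0871
   0.25 4 0.0845 0.0856
   0.27 1 0.0512 0.0512
new face 0.1868624188118284 endface 0.3178907500197531 317
   0.18 124 0.0404 0.2127
   0.19 121 0.0506 0.1482
   0.2 22 0.0523 0.4037
   0.21 19 0.0559 0.4039
   0.22 15 0.0836 0.4034
   0.23 16 0.0853 0.4034
   0.24 92 0.0848 0.436
   0.25 28 0.0834 0.4351
   0.26 2 0.4103 0.4119
[-12.0182  36.7998 105.5275  -0.9267  37.9259  11.438 ] [ 13.6201 -37.4373  -9.7223   4.9675  -1.0516  -0.0697] [0.5113 0.0012 0.0293]
```

Call:
move_arm(increments=[{"xyz":[-10,0,0],"roll":0,"grip":0},{"xyz":[-10,0,-4],"roll":0,"grip":0},{"xyz":[-20,0,-4],"roll":0,"grip":0},{"xyz":[-20,0,0],"roll":0,"grip":0},{"xyz":[-10,0,0],"roll":0,"grip":0}])

```text
time_s: 6.6
position: [0.4864, -0.058, 0.0374]
tcp_rot: [[0.392, 0.92, 0.0], [0.92, -0.392, -0.0], [0.0, 0.0, -1.0]]
force: [-0.4, 0.4, -0.8]
opening: 0.009
grasp_force: 0.0
```

Call:
move_arm(increments=[{"xyz":[0,0,0],"roll":0,"grip":0},{"xyz":[0,0,0],"roll":0,"grip":0}])

```text
time_s: 6.77
position: [0.4869, -0.0569, 0.0371]
tcp_rot: [[0.393, 0.92, 0.0], [0.92, -0.393, 0.0], [0.0, 0.0, -1.0]]
force: [-0.6, 0.5, -0.3]
opening: 0.006
grasp_force: 0.0
```

```bash
python3 - <<'E'
from m import *
u=np.array([.392,.92]);v=np.array([.92,-.392])
im,d=bot.capture("side");P=cloud("side",d,np.ones_like(d,bool));t=bot.read_state()["position"]
print("tcp",t,t[:2]@u,t[:2]@v-.470)
L=P[:,:2]@v-t[:2]@v;s=P[:,:2]@u-t[:2]@u
k=(abs(L)<.025)&(abs(s)<.025)
for a in np.arange(0,.2,.008):
    j=k&(P[:,2]>=a)&(P[:,2]<a+.008)
    if j.any(): print(round(a,3),j.sum(),"L",L[j].min().round(3),L[j].max().round(3),"s",s[j].min().round(3),s[j].max().round(3))
cv2.imwrite("pics/s4.png",cv2.resize(im[150:240,190:290],None,fx=6,fy=6)[:,:,::-1])
E
```

```text
tcp [ 0.487  -0.0565  0.0371] 0.1389629481967082 0.00017271516072742132
0.0 133 L -0.024 0.025 s -0.025 0.022
0.008 40 L -0.025 0.024 s 0.017 0.024
0.016 3 L 0.013 0.019 s 0.019 0.021
0.064 12 L -0.007 0.011 s -0.013 0.009
0.072 24 L -0.008 0.011 s -0.012 0.01
0.08 22 L -0.009 0.011 s -0.013 0.011
0.088 25 L -0.008 0.012 s -0.014 0.01
0.096 20 L -0.01 0.013 s -0.013 0.006
0.104 29 L -0.01 0.016 s -0.014 0.008
0.112 31 L -0.013 0.017 s -0.015 0.007
0.12 16 L -0.016 0.019 s -0.013 0.001
0.128 3 L -0.012 -0.01 s -0.014 -0.011
0.144 2 L -0.005 -0.004 s -0.012 -0.005
0.152 6 L -0.016 -0.003 s -0.025 -0.014
0.16 32 L -0.023 0.025 s -0.025 0.019
0.168 28 L -0.021 0.025 s -0.025 0.02
0.176 58 L -0.023 0.025 s -0.025 0.024
0.184 51 L -0.023 0.02 s -0.025 0.022
0.192 58 L -0.023 0.019 s -0.025 0.021
```

View pics/s4.png

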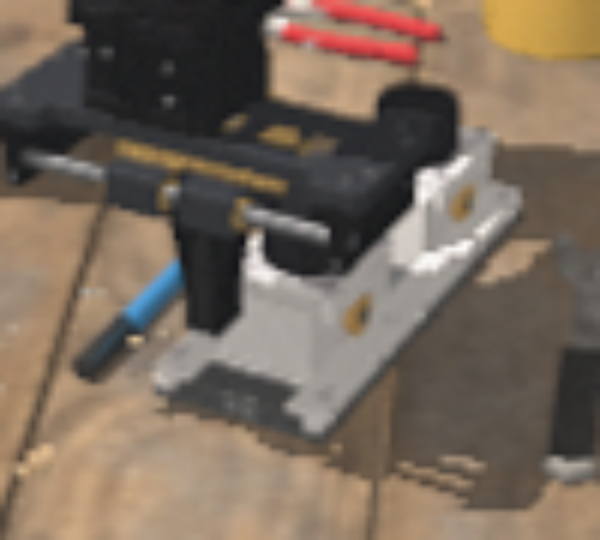

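Side picture: the fingertip at (205,330) px floats well above the rail. Depth puts the tip at z≈0.065 while the reading is 0.037, so the reported z is about 27 mm too low. I correct by going down 34 mm, then push slowly.

Call:
move_arm(increments=[{"xyz":[0,0,12],"roll":0,"grip":0},{"xyz":[0,0,12],"roll":0,"grip":0},{"xyz":[0,0,6],"roll":0,"grip":0},{"xyz":[0,0,4],"roll":0,"grip":0},{"xyz":[0,0,0],"roll":0,"grip":0}])

```text
time_s: 7.23
position: [0.4864, -0.056, 0.0023]
tcp_rot: [[0.39, 0.921, -0.001], [0.921, -0.39, 0.001], [0.0, -0.002, -1.0]]
force: [-0.3, 0.1, 1.1]
opening: 0.007
grasp_force: 0.0
```

Call:
move_arm(increments=[{"xyz":[8,0,0],"roll":0,"grip":0},{"xyz":[8,0,0],"roll":0,"grip":0},{"xyz":[8,0,0],"roll":0,"grip":0},{"xyz":[4,0,0],"roll":0,"grip":0},{"xyz":[3,0,0],"roll":0,"grip":0}])

```text
time_s: 7.65
position: [0.4995, -0.0274, 0.0034]
tcp_rot: [[0.39, 0.921, 0.001], [0.921, -0.39, -0.0], [0.0, 0.001, -1.0]]
force: [0.0, -0.8, 1.3]
opening: 0.006
grasp_force: 0.0
```

Call:
move_arm(increments=[{"xyz":[3,0,0],"roll":0,"grip":0},{"xyz":[3,0,0],"roll":0,"grip":0},{"xyz":[3,0,0],"roll":0,"grip":0},{"xyz":[3,0,0],"roll":0,"grip":0},{"xyz":[3,0,0],"roll":0,"grip":0}])

```text
time_s: 8.07
position: [0.5038, -0.0163, 0.0033]
tcp_rot: [[0.389, 0.921, -0.002], [0.921, -0.389, -0.003], [-0.003, -0.001, -1.0]]
force: [-3.4, -9.9, 3.6]
opening: 0.002
grasp_force: 5.2
```

Call:
move_arm(increments=[{"xyz":[3,0,0],"roll":0,"grip":0},{"xyz":[3,0,0],"roll":0,"grip":0},{"xyz":[3,0,0],"roll":0,"grip":0},{"xyz":[3,0,0],"roll":0,"grip":0},{"xyz":[3,0,0],"roll":0,"grip":0}])

```text
time_s: 8.48
position: [0.5094, -0.0027, 0.0033]
tcp_rot: [[0.39, 0.921, -0.003], [0.921, -0.39, -0.003], [-0.003, -0.001, -1.0]]
force: [-3.3, -9.7, 4.5]
opening: 0.008
grasp_force: 5.3
```

Call:
move_arm(increments=[{"xyz":[3,0,0],"roll":0,"grip":0},{"xyz":[3,0,0],"roll":0,"grip":0},{"xyz":[1,0,0],"roll":0,"grip":0},{"xyz":[1,0,0],"roll":0,"grip":0},{"xyz":[0,0,0],"roll":0,"grip":0}])

```text
time_s: 8.9
position: [0.5126, 0.005, 0.0033]
tcp_rot: [[0.39, 0.921, -0.002], [0.921, -0.39, -0.002], [-0.003, -0.001, -1.0]]
force: [-2.9, -7.2, 4.0]
opening: 0.003
grasp_force: 4.1
```

Call:
move_arm(increments=[{"xyz":[2,0,0],"roll":0,"grip":0},{"xyz":[2,0,0],"roll":0,"grip":0},{"xyz":[1.5,0,0],"roll":0,"grip":0},{"xyz":[1.5,0,0],"roll":0,"grip":0},{"xyz":[0,0,0],"roll":0,"grip":0}])

```text
time_s: 9.32
position: [0.5153, 0.0115, 0.0033]
tcp_rot: [[0.39, 0.921, -0.002], [0.921, -0.39, -0.002], [-0.003, -0.001, -1.0]]
force: [-3.0, -7.2, 3.6]
opening: 0.009
grasp_force: 3.8
```

Call:
move_arm(increments=[{"xyz":[1,0,0],"roll":0,"grip":0},{"xyz":[1,0,0],"roll":0,"grip":0},{"xyz":[1,0,0],"roll":0,"grip":0},{"xyz":[0,0,0],"roll":0,"grip":0}])

```text
time_s: 9.65
position: [0.5164, 0.0141, 0.0033]
tcp_rot: [[0.39, 0.921, -0.003], [0.921, -0.39, -0.002], [-0.003, -0.002, -1.0]]
force: [-3.1, -8.8, 2.7]
opening: 0.008
grasp_force: 4.2
```

Call:
move_arm(increments=[{"xyz":[1,0,0],"roll":0,"grip":0},{"xyz":[1,0,0],"roll":0,"grip":0},{"xyz":[1,0,0],"roll":0,"grip":0},{"xyz":[0,0,0],"roll":0,"grip":0}])

```text
time_s: 9.98
position: [0.5167, 0.0149, 0.0032]
tcp_rot: [[0.388, 0.922, -0.005], [0.922, -0.388, -0.005], [-0.006, -0.002, -1.0]]
force: [-5.0, -15.8, 4.3]
opening: 0.006
grasp_force: 8.6
```

Call:
move_arm(increments=[{"xyz":[1,0,0],"roll":0,"grip":0},{"xyz":[1,0,0],"roll":0,"grip":0},{"xyz":[0,0,0],"roll":0,"grip":0},{"xyz":[0,0,0],"roll":0,"grip":0}])

```text
time_s: 10.32
position: [0.5167, 0.015, 0.0032]
tcp_rot: [[0.387, 0.922, -0.006], [0.922, -0.387, -0.007], [-0.009, -0.003, -1.0]]
force: [-8.4, -23.9, 5.1]
opening: 0.006
grasp_force: 12.5
```

Call:
move_arm(increments=[{"xyz":[-6,0,0],"roll":0,"grip":0},{"xyz":[-10,0,0],"roll":0,"grip":0},{"xyz":[-24,0,0],"roll":0,"grip":0},{"xyz":[-30,0,-20],"roll":0,"grip":0},{"xyz":[-30,0,-35],"roll":0,"grip":0}])

```text
time_s: 10.73
position: [0.4787, -0.0689, 0.0528]
tcp_rot: [[0.39, 0.921, -0.006], [0.921, -0.39, 0.003], [-0.0, -0.007, -1.0]]
force: [0.7, 0.2, -0.0]
opening: 0.007
grasp_force: 0.0
```

Call:
move_arm(increments=[{"xyz":[0,0,-40],"roll":0,"grip":70},{"xyz":[0,0,-35],"roll":0,"grip":70},{"xyz":[0,0,0],"roll":0,"grip":70},{"xyz":[0,0,0],"roll":0,"grip":70},{"xyz":[0,0,0],"roll":0,"grip":70}])

```text
time_s: 11.15
position: [0.481, -0.0686, 0.1295]
tcp_rot: [[0.391, 0.92, -0.0], [0.92, -0.391, 0.0], [0.0, -0.0, -1.0]]
force: [0.3, 1.3, 0.1]
opening: 0.298
grasp_force: 0.0
```

```bash
python3 - <<'E'
from m import *
u=np.array([.392,.92]);v=np.array([.92,-.392])
meas("top",([.538,.0635],[.5733,.1467]))
im,P=meas("side",([.538,.0635],[.5733,.1467]));t=bot.read_state()["position"]
print("tcp",t,t[:2]@u,t[:2]@v-.470,bot.read_state()["opening"])
L=P[:,:2]@v-t[:2]@v;s=P[:,:2]@u-t[:2]@u
k=(abs(L)<.06)&(abs(s)<.03)&(P[:,2]>.05)
print("lowest",np.sort(P[k,2])[:8])
j=k&(P[:,2]<np.sort(P[k,2])[0]+.02);print("L",np.sort(L[j])[::6],"s",s[j].min(),s[j].max())
L=P[:,:2]@v-.470;s=P[:,:2]@u
k=(P[:,2]>.024)&(P[:,2]<.046)&(abs(L)<.022)
print("face",np.median(s[k&(s>.15)&(s<.25)]))
E
```

```text
top 178 ((539.0938720703125, 64.70928955078125), 23.3157901763916) [0.5382 0.0652 0.0848]
top 172 ((573.1424560546875, 146.76678466796875), 23.256423950195312) [0.5733 0.1473 0.0843]
side 105 ((539.7214965820312, 64.48906707763672), 24.30894660949707) [0.5407 0.0607 0.0847]
side 85 ((576.3931274414062, 146.1587677001953), 24.585474014282227) [0.5758 0.1427 0.0842]
tcp [ 0.4804 -0.0683  0.1284] 0.12551177893149146 -0.0013077106725916665 0.3874221694950187
lowest [0.1597 0.1604 0.1604 0.1608 0.1609 0.1614 0.1615 0.1616]
L [-0.0237 -0.0191 -0.0168 -0.0148 -0.0143 -0.0136 -0.013  -0.0119  0.0193
  0.0227  0.0242  0.0247  0.0251  0.0255  0.0268] s -0.01208613930013673 0.010981385024390167
face 0.22783275863332308
```

Call:
move_arm(increments=[{"xyz":[35,0,0],"roll":0,"grip":75},{"xyz":[35,0,0],"roll":0,"grip":75},{"xyz":[35,0,0],"roll":0,"grip":75},{"xyz":[30,0,0],"roll":0,"grip":75},{"xyz":[10,0,0],"roll":0,"grip":75}])

```text
time_s: 11.67
position: [0.5387, 0.0682, 0.1279]
tcp_rot: [[0.388, 0.922, -0.002], [0.922, -0.388, 0.001], [0.001, -0.002, -1.0]]
force: [-0.5, -0.4, 0.1]
opening: 0.72
grasp_force: 0.0
```

Call:
move_arm(increments=[{"xyz":[0,0,15],"roll":0,"grip":75},{"xyz":[0,0,10],"roll":0,"grip":75},{"xyz":[0,0,0],"roll":0,"grip":75},{"xyz":[0,0,0],"roll":0,"grip":75}])

```text
time_s: 12.0
position: [0.5367, 0.0641, 0.1031]
tcp_rot: [[0.392, 0.92, -0.004], [0.92, -0.392, 0.0], [-0.002, -0.004, -1.0]]
force: [-0.7, 0.4, -0.2]
opening: 0.751
grasp_force: 0.0
```

```bash
python3 - <<'E'
from m import *
u=np.array([.392,.92]);v=np.array([.92,-.392])
im,P=meas("side",([.538,.0635],));t=bot.read_state()["position"]
print("tcp",t,t[:2]@u-.2707,t[:2]@v-.4703,bot.read_state()["opening"])
L=P[:,:2]@v-.4703;s=P[:,:2]@u-.2707
k=(abs(L)<.06)&(abs(s)<.03)&(P[:,2]>.095)&(P[:,2]<.19)
for lo,hi in((-.06,-.02),(.02,.06)):
    j=k&(L>lo)&(L<hi);z=np.sort(P[j,2]);print("lowest",z[:6]);j&=P[:,2]<z[0]+.025;print(L[j].min(),L[j].max(),s[j].min(),s[j].max())
cv2.imwrite("pics/s5.png",cv2.resize(im[140:230,200:300],None,fx=6,fy=6)[:,:,::-1])
E
```

```text
side 107 ((540.500244140625, 62.945396423339844), 23.59770965576172) [0.5409 0.0603 0.0847]
tcp [0.5375 0.0639 0.1039] -0.0012250682814770597 -0.0008499096936782635 0.7459789013051267
lowest [0.1332 0.1339 0.1347 0.1347 0.1363 0.1366]
-0.04190978830770575 -0.03122567681389371 -0.014235897220073235 0.010357203161851014
lowest [0.1344 0.1351 0.1364 0.1364 0.1373 0.1386]
0.031555988948158864 0.043026403930851054 -0.01718914586355247 0.007690846265593132
```

View pics/s5.png

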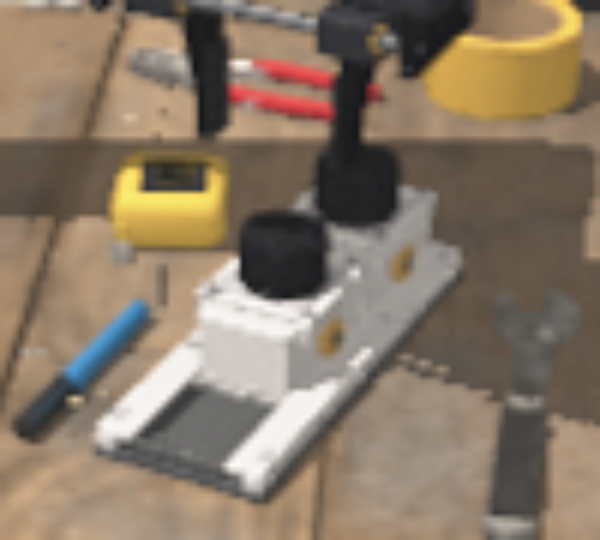

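Picture: the module is flush, its cap at (283,253) px is seated, and the open fingers straddle it (tips at (210,130) and (345,150)). I lower them around the cap.

Call:
move_arm(increments=[{"xyz":[1,1,20],"roll":0,"grip":75},{"xyz":[0,0,20],"roll":0,"grip":75},{"xyz":[0,0,14],"roll":0,"grip":75},{"xyz":[0,0,8],"roll":0,"grip":75},{"xyz":[0,0,5],"roll":0,"grip":75}])

```text
time_s: 12.47
position: [0.5393, 0.0645, 0.0371]
tcp_rot: [[0.392, 0.92, -0.001], [0.92, -0.392, 0.0], [-0.0, -0.001, -1.0]]
force: [0.0, -0.8, 0.5]
opening: 0.75
grasp_force: 0.0
```

Call:
move_arm(increments=[{"xyz":[0,0,0],"roll":0,"grip":75},{"xyz":[0,0,0],"roll":0,"grip":0},{"xyz":[0,0,0],"roll":0,"grip":0},{"xyz":[0,0,0],"roll":0,"grip":0},{"xyz":[0,0,0],"roll":0,"grip":0}])

```text
time_s: 12.88
position: [0.5395, 0.0652, 0.0384]
tcp_rot: [[0.391, 0.92, -0.0], [0.92, -0.391, 0.0], [0.0, -0.0, -1.0]]
force: [-4.0, 1.8, 2.8]
opening: 0.533
grasp_force: 2.4
```

Call:
move_arm(increments=[{"xyz":[0,0,0],"roll":0,"grip":0},{"xyz":[0,0,0],"roll":0,"grip":0},{"xyz":[0,0,0],"roll":0,"grip":0}])

```text
time_s: 13.13
position: [0.5391, 0.0653, 0.0383]
tcp_rot: [[0.391, 0.92, -0.001], [0.92, -0.391, 0.0], [-0.0, -0.001, -1.0]]
force: [-2.5, 1.3, 5.9]
opening: 0.517
grasp_force: 30.0
```

Call:
move_arm(increments=[{"xyz":[0,0,0],"roll":-0.09,"grip":0},{"xyz":[0,0,0],"roll":-0.09,"grip":0},{"xyz":[0,0,0],"roll":-0.09,"grip":0},{"xyz":[0,0,0],"roll":-0.09,"grip":0},{"xyz":[0,0,0],"roll":0,"grip":0}])

```text
time_s: 13.55
position: [0.5394, 0.0655, 0.0381]
tcp_rot: [[0.044, 0.999, -0.0], [0.999, -0.044, 0.002], [0.001, -0.0, -1.0]]
force: [-1.4, 1.0, 4.9]
opening: 0.517
grasp_force: 30.0
```

```bash
python3 -c "
from h import *
s=bot.read_state();print(s['moment'],s['force'],s['tau'],s['joint_positions'],np.degrees(np.arctan2(s['tcp_rot'][1,0],s['tcp_rot'][0,0])))"
```

```text
[ 0.31171593  0.29205394 -0.73989542] [-1.4099608   1.04855091  4.93565626] [ -0.37679823 -39.24036384 -10.31988412  -0.78027992  -0.63318562
  -1.17286284] [ -4.91560976  37.26638172 100.95408424   0.1272612   41.79792798
  -2.46270444] 87.45219677038452
```

Call:
move_arm(increments=[{"xyz":[0,0,0],"roll":0.09,"grip":0},{"xyz":[0,0,0],"roll":0.09,"grip":0},{"xyz":[0,0,0],"roll":0.09,"grip":0},{"xyz":[0,0,0],"roll":0.09,"grip":0},{"xyz":[0,0,0],"roll":0,"grip":0}])

```text
time_s: 13.97
position: [0.5389, 0.0648, 0.0381]
tcp_rot: [[0.394, 0.919, -0.001], [0.919, -0.394, -0.001], [-0.001, -0.001, -1.0]]
force: [-2.7, 0.1, 5.8]
opening: 0.514
grasp_force: 30.0
```

```bash
python3 -c "
from h import *
s=bot.read_state();print(s['moment'],s['force'],np.degrees(np.arctan2(s['tcp_rot'][1,0],s['tcp_rot'][0,0])))"
```

```text
[-0.05947801  0.42575375 -0.01965198] [-2.67128118  0.12525799  5.80766375] 66.7688029908843
```

Call:
move_arm(increments=[{"xyz":[0,0,0],"roll":0.09,"grip":0},{"xyz":[0,0,0],"roll":0.09,"grip":0},{"xyz":[0,0,0],"roll":0.09,"grip":0},{"xyz":[0,0,0],"roll":0.09,"grip":0},{"xyz":[0,0,0],"roll":0,"grip":0}])

```text
time_s: 14.38
position: [0.5387, 0.0653, 0.0381]
tcp_rot: [[0.693, 0.721, -0.001], [0.721, -0.693, -0.0], [-0.001, -0.001, -1.0]]
force: [-3.2, 1.2, 6.9]
opening: 0.514
grasp_force: 30.0
```

```bash
python3 -c "
from h import *
s=bot.read_state();print(s['moment'],s['force'],np.degrees(np.arctan2(s['tcp_rot'][1,0],s['tcp_rot'][0,0])))"
```

```text
[ 0.2096329   0.45608688 -0.11458798] [-3.22067058  1.22576403  6.89353849] 46.10585439501312
```

Turning positive gives almost no moment, while turning negative hit a stop at 0.74 N m. So positive roll loosens the cap (a left-handed thread).

Call:
move_arm(increments=[{"xyz":[0,0,0],"roll":0.09,"grip":0},{"xyz":[0,0,0],"roll":0.09,"grip":0},{"xyz":[0,0,0],"roll":0.09,"grip":0},{"xyz":[0,0,0],"roll":0.09,"grip":0},{"xyz":[0,0,0],"roll":0.09,"grip":0}])

```text
time_s: 14.8
position: [0.5382, 0.0654, 0.0381]
tcp_rot: [[0.938, 0.347, -0.003], [0.347, -0.938, -0.0], [-0.002, -0.001, -1.0]]
force: [-4.0, 2.2, 6.7]
opening: 0.518
grasp_force: 30.0
```

Call:
move_arm(increments=[{"xyz":[0,0,0],"roll":0.09,"grip":0},{"xyz":[0,0,0],"roll":0,"grip":0}])

```text
time_s: 14.97
position: [0.5382, 0.0655, 0.0381]
tcp_rot: [[0.965, 0.262, -0.002], [0.262, -0.965, 0.0], [-0.002, -0.001, -1.0]]
force: [-4.0, 1.6, 7.0]
opening: 0.52
grasp_force: 30.0
```

```bash
python3 -c "
from h import *
s=bot.read_state();print(s['moment'],s['force'],np.degrees(np.arctan2(s['tcp_rot'][1,0],s['tcp_rot'][0,0])))"
```

```text
[ 0.15159566  0.66079855 -0.0875003 ] [-3.99323237  1.64222679  7.04675984] 15.178523515378762
```

Call:
move_arm(increments=[{"xyz":[0,0,0],"roll":0.09,"grip":0},{"xyz":[0,0,0],"roll":0.09,"grip":0},{"xyz":[0,0,0],"roll":0,"grip":0}])

```text
time_s: 15.22
position: [0.5382, 0.0656, 0.0381]
tcp_rot: [[0.996, 0.085, -0.002], [0.085, -0.996, 0.0], [-0.002, -0.0, -1.0]]
force: [-4.3, 1.9, 6.2]
opening: 0.519
grasp_force: 30.0
```

```bash
python3 -c "
from h import *
s=bot.read_state();print(s['moment'],s['force'],np.degrees(np.arctan2(s['tcp_rot'][1,0],s['tcp_rot'][0,0])))"
```

```text
[ 0.35002124  0.60811328 -0.00205981] [-4.26991011  1.91651291  6.21142294] 4.86682252580708
```

Call:
move_arm(increments=[{"xyz":[0,0,0],"roll":0.09,"grip":0},{"xyz":[0,0,0],"roll":0.09,"grip":0},{"xyz":[0,0,0],"roll":0,"grip":0}])

```text
time_s: 15.47
position: [0.5379, 0.0653, 0.0381]
tcp_rot: [[0.996, -0.092, -0.003], [-0.092, -0.996, -0.001], [-0.003, 0.001, -1.0]]
force: [-4.4, 1.5, 6.7]
opening: 0.517
grasp_force: 30.0
```

```bash
python3 -c "
from h import *
s=bot.read_state();print(s['moment'],s['force'],np.degrees(np.arctan2(s['tcp_rot'][1,0],s['tcp_rot'][0,0])))"
```

```text
[0.23793528 0.66576907 0.5026945 ] [-4.35120164  1.46540366  6.69977936] -5.2511139588226285
```

Call:
move_arm(increments=[{"xyz":[0,0,0],"roll":0.06,"grip":0},{"xyz":[0,0,0],"roll":0,"grip":0}])

```text
time_s: 15.63
position: [0.5387, 0.0653, 0.038]
tcp_rot: [[0.989, -0.149, -0.002], [-0.149, -0.989, -0.001], [-0.001, 0.001, -1.0]]
force: [-2.6, 1.4, 6.1]
opening: 0.515
grasp_force: 30.0
```

```bash
python3 -c "
from h import *
s=bot.read_state();print(s['moment'],s['force'],np.degrees(np.arctan2(s['tcp_rot'][1,0],s['tcp_rot'][0,0])))"
```

```text
[0.2755985  0.48826853 0.62659685] [-2.60388376  1.42115942  6.10543248] -8.583414664054455
```

The far stop is reached, so I lift.

Call:
move_arm(increments=[{"xyz":[0,0,-1],"roll":0,"grip":0},{"xyz":[0,0,-2],"roll":0,"grip":0},{"xyz":[0,0,-2],"roll":0,"grip":0},{"xyz":[0,0,0],"roll":0,"grip":0}])

```text
time_s: 15.97
position: [0.5382, 0.0652, 0.0408]
tcp_rot: [[0.989, -0.15, -0.004], [-0.15, -0.989, 0.0], [-0.004, 0.0, -1.0]]
force: [0.4, 2.2, -18.3]
opening: 0.515
grasp_force: 30.0
```

Call:
move_arm(increments=[{"xyz":[0,0,-3],"roll":0,"grip":0},{"xyz":[0,0,-3],"roll":0,"grip":0},{"xyz":[0,0,-4],"roll":0,"grip":0},{"xyz":[0,0,-5],"roll":0,"grip":0},{"xyz":[0,0,-5],"roll":0,"grip":0}])

```text
time_s: 16.38
position: [0.5419, 0.0648, 0.0652]
tcp_rot: [[0.988, -0.152, 0.005], [-0.152, -0.988, -0.0], [0.005, -0.001, -1.0]]
force: [0.3, -0.4, -1.1]
opening: 0.518
grasp_force: 30.0
```

Call:
move_arm(increments=[{"xyz":[0,0,-10],"roll":0,"grip":0},{"xyz":[0,0,-15],"roll":0,"grip":0},{"xyz":[0,0,-15],"roll":0,"grip":0},{"xyz":[0,0,-10],"roll":0,"grip":0},{"xyz":[0,0,-5],"roll":0,"grip":0}])

```text
time_s: 16.8
position: [0.5414, 0.065, 0.1206]
tcp_rot: [[0.989, -0.151, 0.005], [-0.151, -0.989, -0.0], [0.005, -0.0, -1.0]]
force: [-0.2, -0.5, 0.2]
opening: 0.518
grasp_force: 30.0
```

Call:
move_arm(increments=[{"xyz":[0,0,0],"roll":0,"grip":0},{"xyz":[0,0,0],"roll":0,"grip":0},{"xyz":[0,0,0],"roll":0,"grip":0},{"xyz":[0,0,0],"roll":0,"grip":0}])

```text
time_s: 17.13
position: [0.539, 0.0651, 0.1169]
tcp_rot: [[0.989, -0.151, -0.002], [-0.151, -0.989, 0.0], [-0.002, 0.0, -1.0]]
force: [-1.0, 0.3, -1.7]
opening: 0.513
grasp_force: 30.0
```

```bash
python3 - <<'E'
from m import *
u=np.array([.392,.92]);v=np.array([.92,-.392])
im,P=meas("side",([.5733,.1467],))
L=P[:,:2]@v-.470;s=P[:,:2]@u
k=(P[:,2]>.024)&(P[:,2]<.046)&(abs(L)<.022)
print("face",np.median(s[k&(s>.15)&(s<.25)]))
k=(abs(L)<.015)&(abs(s-.2707)<.03)&(P[:,2]>.09);print("lowest held",np.sort(P[k,2])[:8])
cv2.imwrite("pics/s6.png",cv2.resize(im[140:230,200:300],None,fx=6,fy=6)[:,:,::-1])
E
```

```text
side 83 ((575.40185546875, 146.291015625), 24.069957733154297) [0.5763 0.1431 0.0841]
face 0.2266839734249138
lowest held [0.134  0.1363 0.1369 0.1371 0.1371 0.1371 0.1372 0.1375]
```

View pics/s6.png

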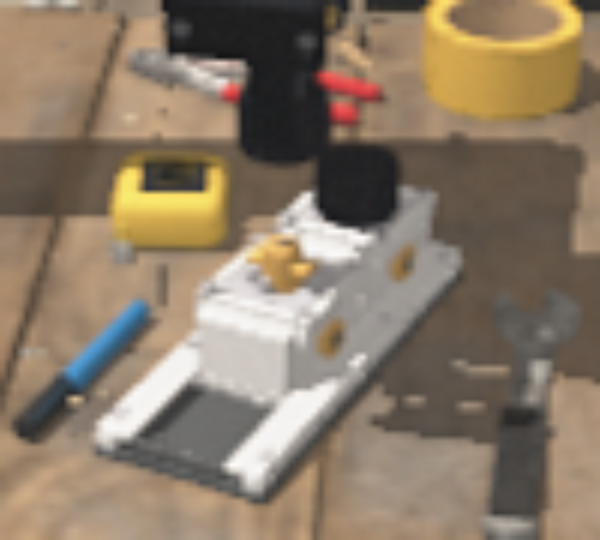

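Picture: the cap is in the gripper at about (283,115) px, with its rim about 134 mm up. The brass stem is bare at (280,262), the module is flush, and the other cap and tools have not moved.

```bash
python3 -c "
from rig import bot
print(bot.hand_in())"
```

```text
the job is handed in; nothing more can be done
None
```

I handed the job in; no verdict came back. The module is flush with the end block to within about 1 mm, its cap (left-handed thread) is held about 80 mm above its seat, and the other cap and the tools in view look untouched.

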